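Move three printed parts on to their next inspection station

TASK

The three blue printed parts are all due for their next check: the gear has to go from the scale to the turntable, the bearing block from the turntable to the wooden tray, and the coupler from the tray to the scale, each standing upright in the middle of its new station. No station has room for two parts, so park one part on the empty cork mat first, let go of it there, and bring it on from there once its new station is free. Do not knock over the glue stick or the nozzle jar.

Things in the scene. Friction and masses are not known exactly. Their poses are not given: they have to be found in the camera images.
- gear_mid (a point): Blue printed gear: an upright toothed cylinder 52 mm across and 46 mm tall with 14 straight teeth and a dark spot (bore) on top; grip it across the diameter in any direction. Loose, about 60 g. Point: its centre, 23 mm above its underside. z up along the gear's axis. Starts standing on the scale.
- block_mid (a point): Blue printed bearing block (pillow block): a foot 80 x 30 x 12 mm (x, y, z) carrying a round-topped housing 46 mm wide in x and 30 mm thick in y, with a dark round bore along y; 46 mm tall in all. The two flat faces to grip are 30 mm apart along its y axis. Loose, about 60 g. Point: its centre, 23 mm above its underside. x along the foot, z up. Starts standing on the turntable.
- coupler_mid (a point): Blue printed H-section coupler: seen from above two parallel walls 52 mm long (x) and 12 mm thick joined by a 14 mm web; 52 mm across the outside of the walls (y), 46 mm tall. The outer wall faces to grip are 52 mm apart along its y axis. Loose, about 60 g. Point: its centre, 23 mm above its underside. z up. Starts standing in the tray.
- scale_top (a point): Bench scale, fixed to the table: a black rectangular body 150 x 114 mm with a square steel pan 112 x 112 mm and a small display along one edge. Point: the middle of the pan's upper face, 32 mm above the table; z up.
- turntable_top (a point): Scanner turntable, fixed and locked (it does not turn): a round white disc 132 mm across with fine dark marks round its rim, on a black foot. Point: the middle of the disc's upper face, 30 mm above the table; z up.
- tray_top (a point): Shallow square wooden tray, fixed to the table: 140 x 140 mm outside, 128 x 128 mm inside, with a rim that stands only 4 mm above its floor. Point: the middle of the floor, 6 mm above the table; z up.
- mat_top (a point): Square cork mat, fixed to the table, 120 x 120 mm and 5 mm thick, empty at the start: the free spot. Point: the middle of its upper face, 5 mm above the table; z up.
- glue_mid (a point): Standing glue stick, white with an orange cap, 33 mm across and 96 mm tall; a bystander, loose. Point: its centre, 48 mm above the table.
- jar_mid (a point): Small amber jar of nozzles with a steel lid, 56 mm across and 60 mm tall; a bystander, loose. Point: its centre, 30 mm above the table.
There are look-alikes about, which are no part of the job. What is shaped like the part that bears block_mid but grey or yellow is not meant.

How it is judged:
On the way:
1. one of the three parts stands upright on the cork mat, let go (((horizontal distance between gear_mid and mat_top below 0.035 m and z of gear_mid in the frame of mat_top between 0.019 and 0.027 m and angle between gear_mid's own z axis and vertical below 0.15 rad and contact force between the fingers and gear below 0.05 N and linear speed of gear below 0.02 m/s) or (horizontal distance between block_mid and mat_top below 0.035 m and z of block_mid in the frame of mat_top between 0.019 and 0.027 m and angle between block_mid's own z axis and vertical below 0.15 rad and contact force between the fingers and block below 0.05 N and linear speed of block below 0.02 m/s) or (horizontal distance between coupler_mid and mat_top below 0.035 m and z of coupler_mid in the frame of mat_top between 0.019 and 0.027 m and angle between coupler_mid's own z axis and vertical below 0.15 rad and contact force between the fingers and coupler below 0.05 N and linear speed of coupler below 0.02 m/s))), for 0.2 s.
At the end, for the whole second after the job is handed in: The gear stands upright on the turntable, the bearing block in the tray and the coupler on the scale, each with its centre within 15 mm of the middle of its station, resting on its surface (within 4 mm in height, tilted less than 0.15 rad), released and at rest (horizontal distance between gear_mid and turntable_top below 0.015 m and z of gear_mid in the frame of turntable_top between 0.019 and 0.027 m and angle between each of gear_mid, block_mid, coupler_mid's own z axis and vertical below 0.15 rad and contact force between the fingers and gear below 0.05 N and linear speed of each of gear, block, coupler below 0.02 m/s and angular speed of each of gear, block, coupler below 0.2 rad/s and horizontal distance between block_mid and tray_top below 0.015 m and z of block_mid in the frame of tray_top between 0.019 and 0.027 m and contact force between the fingers and block below 0.05 N and horizontal distance between coupler_mid and scale_top below 0.015 m and z of coupler_mid in the frame of scale_top between 0.019 and 0.027 m and contact force between the fingers and coupler below 0.05 N); the robot touches nothing.
It fails at once if the glue stick is knocked over (angle between glue_mid's own z axis and vertical above 0.6 rad).
It fails at once if the nozzle jar is knocked over (angle between jar_mid's own z axis and vertical above 0.6 rad).
It also fails if it takes over 112 s, if anything falls off the work surface, if the arm or the gripper's body presses on something with over 40 N, if the wrist force passes 120 N, or if a joint passes its speed limit or range.

ROBOT

A 7-joint arm with a two-finger parallel gripper is mounted at the origin on the work surface. World frame = base frame: x ahead of the robot, y to its left, z up, the work surface at z = 0. Lengths are in m, angles in rad, forces in N, time in s.
With the tool pointing down it reaches from about 0.4 to 0.85 m from the base axis. Payload 10.4 kg.
Tool frame: the origin (TCP) lies at the very end of the fingers, on their centre line; the grasp point (between the pads) lies 19 mm behind it; z points along the fingers, y is the direction in which the jaws open and shut (so a half turn about z gives the same grasp; the last joint's range is limited). The gripper opens to 87 mm and grips with 3 to 60 N. Pads are 19 mm wide; open, the fingers measure 117 mm over their backs; the gripper's body (75 mm by 190 mm) begins 51 mm behind the grasp point.
Start: joints at [-1.205, 0.332, -0.065, 1.46, 0.022, 1.35, -0.088], TCP at [0.237, 0.578, 0.223] pointing down, gripper open.
Joint ranges: [-2.6, 2.6], [-0.5, 2.12], [-1.47, 1.34], [0.16, 2.42], [-1.27, 4.41], [0.06, 2.06], [-2.6, 2.6]. Speed limits (rad/s): [2.22, 2.22, 2.79, 2.79, 3.14, 3.14, 3.14].

INTERFACE

Orientations are given as a unit quaternion [x, y, z, w].
In Python, from bench import read_state, imaging, r gives the robot as it stands. The module is installed in compiled form; this text tells all that it offers.
- The arm moves only by the tool move_arm, never from a script. Its argument "series" is a list of rows, each a list of 4 numbers: the shift along the tool's x, y, z in m, then the turn about the tool's z in rad. In form: [[x, y, z, roll], ...]. A call has 1 to 20 rows; each row is the pose to reach, as a shift and turn from the pose commanded when the call began, along the tool's axes at that moment; what a row does not reach only later rows make up. A row lasts 1/10 s, in which the tool goes at most 50 mm and 8.59 degrees, less where a joint would pass 70% of its speed; a pose out of reach is approached as far as the arm can. A call with a gripper value outside its range is refused whole. "claw" is the gripper's target within -1 to 1 (fully open at 1, half-way at 0, shut at -1), set as the call begins (left out, the last holds). The fingers move at their own pace and stop on an object; "newtons" is the grip in N (left out, the last holds). Time passes only in rows, so rows that repeat a pose let the fingers close. It gives the time, the measured TCP pose, the force and the opening at its end, in the units of the state.
- read_state(): the state, without advancing time (a new reading comes with each control period).
- imaging.camera(name): name is "side" or "top" or "wrist"; returns (picture, depth): 420x560x3 uint8, red, green, blue; 420x560 float32, m along the optical axis (not along the pixel's ray), 0 where there is no reading.
- imaging.get_calibration(name): a dict with "camera_matrix" (3x3 intrinsics, pixels), "k1" (the pictures are not rectified: a ray, as slopes to the right and down, at radius r is drawn at 1 + k1 r^2 times it, then the intrinsics apply), "R" (3x3) and "t" (3): a world point X has camera coordinates R X + t. Camera axes: x right, y down, z forward; pixel columns grow to the right and rows downward; lengths in m; the calibration is good to about 2 mm. A picture is of the moment at which its call begins: read the wrist's pose just before it. get_calibration takes no time and is no camera call; for the wrist camera it gives the pose at the moment of the call.
- r.close_job(): hands the job in, once; it reports no verdict.
The state is a dict: "time": time; "joint_positions": joint angles; "joint_vel": joint speeds; "joint_torque": joint torques, N m; "ee_pos": TCP position; "eef_rot": TCP orientation; "ft_force": force on the tool from outside, world axes, zero at the start; "torque": the same for the moment, N m; "width": finger opening in m.
Only numpy, scipy, OpenCV 4.12 (cv2) and the standard library are available. Lean on these libraries where they do the work, as an engineer would, in place of code of your own. Each camera call takes 0.05 s, during which the arm holds its last target.

## Working session

There is one attempt and no reset: what is moved stays moved. The work goes in short steps, Python scripts to look and compute and a tool call to move; the robot and the scene stay as the last step left them, time stands still between calls to the robot, and variables do not carry over. Pictures are saved under pics/ and viewed, and the job is handed in when it is done.

Besides the shell and the picture viewer there is one more tool, called after "Call:" in YAML: its name, and indented under it one key for each argument. move_arm: Moves the arm, as the interface text tells. Its arguments: {"type":"object","properties":{"series":{"type":"array","items":{"type":"array","items":{"type":"number"}}},"claw":{"type":"number"},"newtons":{"type":"number"}},"required":["series"]}

```bash
mkdir -p pics
python3 - <<'E'
from bench import read_state, imaging, r
import cv2, numpy as np
s=read_state(); print(s['time'],s['ee_pos'],s['eef_rot'],s['width'],s['ft_force'])
for n in ['top','side']:
    im,d=imaging.camera(n); cv2.imwrite(f'pics/{n}0.png',im[:,:,::-1]); np.savez(f'{n}0.npz',im=im,d=d)
    c=imaging.get_calibration(n); print(n,c)
E
```

```text
0.0 [0.23676426 0.57800048 0.22177686] [ 1.93163757e-01  9.81166284e-01 -6.89238817e-04 -1.10318247e-04] 0.0872889710084766 [-0.11872821 -0.19341876 -0.14406347]
top {'camera_matrix': array([[433.79165854,   0.        , 271.47088434],
       [  0.        , 433.79165854, 218.27843306],
       [  0.        ,   0.        ,   1.        ]]), 'k1': -0.00857606811357498, 'R': array([[ 0.01046406, -0.99993018,  0.0054894 ],
       [-0.97536066, -0.01141645, -0.22032078],
       [ 0.22036807, -0.0030487 , -0.97541203]]), 't': array([0.09176196, 0.54765903, 1.08686719])}
side {'camera_matrix': array([[478.79842276,   0.        , 279.32464757],
       [  0.        , 478.79842276, 215.78010146],
       [  0.        ,   0.        ,   1.        ]]), 'k1': -0.14667753803895048, 'R': array([[ 0.71300437, -0.70114125, -0.00507125],
       [-0.34382226, -0.34331796, -0.87402462],
       [ 0.61107366,  0.62492698, -0.48585518]]), 't': array([-0.32990043,  0.29417653,  0.85220414])}
```

View pics/top0.png

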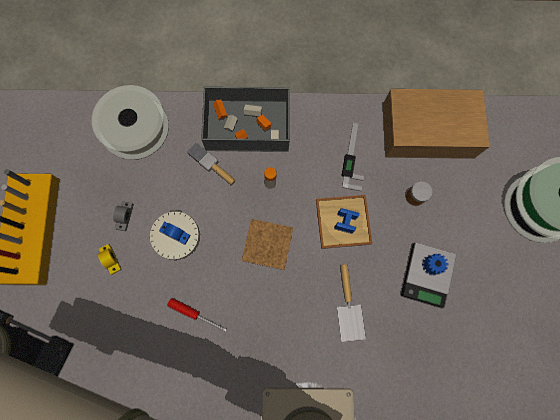

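View pics/side0.png

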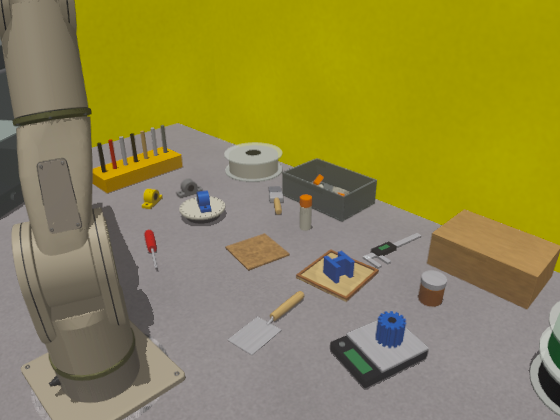

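```bash
cat > h.py <<'E'
import numpy as np, cv2
from bench import read_state, imaging, r
def rays(c,px):
    K=c['camera_matrix']; px=np.asarray(px,float).reshape(-1,1,2)
    n=cv2.undistortPoints(px,K,np.array([c['k1'],0,0,0.]))[:,0]
    d=np.c_[n,np.ones(len(n))]
    return d
def plane(c,px,z):
    d=rays(c,px)@c['R']; o=-c['R'].T@c['t']
    return o+d*((z-o[2])/d[:,2])[:,None]
def pts(c,px,depth):
    px=np.asarray(px); z=depth[px[:,1].astype(int),px[:,0].astype(int)]
    d=rays(c,px)*z[:,None]
    return (d-c['t'])@c['R'], z
def proj(c,X):
    X=np.atleast_2d(X)
    return cv2.projectPoints(X.astype(float),cv2.Rodrigues(c['R'])[0],c['t'],c['camera_matrix'],np.array([c['k1'],0,0,0.]))[0][:,0]
def blue(im):
    h=cv2.cvtColor(im,cv2.COLOR_RGB2HSV)
    return cv2.inRange(h,(100,120,40),(125,255,255))
E
python3 - <<'E'
from h import *
f=np.load('top0.npz'); im,d=f['im'],f['d']; c=imaging.get_calibration('top')
m=blue(im); n,l,st,ce=cv2.connectedComponentsWithStats(m)
for i in range(1,n):
    if st[i,4]<60: continue
    ys,xs=np.where(l==i); P,z=pts(c,np.c_[xs,ys],d)
    top=P[:,2]>np.percentile(P[:,2],95)-0.006
    rc=cv2.minAreaRect((P[top][:,:2]*1000).astype(np.float32))
    print(st[i],ce[i],'zmax',np.percentile(P[:,2],[5,50,95]).round(3),'topmean',P[top].mean(0).round(4),'rect',np.round(rc[0],1),np.round(rc[1],1),round(rc[2],1), 'all',np.round(cv2.minAreaRect((P[:,:2]*1000).astype(np.float32)),1) if 0 else cv2.minAreaRect((P[:,:2]*1000).astype(np.float32)))
def seg(name,mask,z,near):
    mask=cv2.morphologyEx(mask,cv2.MORPH_CLOSE,np.ones((5,5)))
    n,l,st,ce=cv2.connectedComponentsWithStats(mask)
    i=min(range(1,n),key=lambda i:np.hypot(*(ce[i]-near))+(1e3 if st[i,4]<40 else 0))
    cn=max(cv2.findContours((l==i).astype(np.uint8),cv2.RETR_EXTERNAL,cv2.CHAIN_APPROX_NONE)[0],key=len)
    P=plane(c,cn[:,0],z); rc=cv2.minAreaRect((P[:,:2]*1000).astype(np.float32))
    ys,xs=np.where(l==i); Q,zz=pts(c,np.c_[xs,ys],d)
    print(name,'px',ce[i].round(),st[i],'rect',rc,'zmed',np.median(Q[:,2]).round(4))
h=cv2.cvtColor(im,cv2.COLOR_RGB2HSV)
for q in [(268,243),(322,245),(330,215),(418,255),(188,215),(270,175),(421,191),(440,245)]: print(q,im[q[1],q[0]],h[q[1],q[0]])
seg('mat',cv2.inRange(h,(5,70,60),(20,255,255)),.005,(268,243))
seg('tray',cv2.inRange(h,(5,50,60),(25,255,255)),.010,(344,222))
seg('disc',cv2.inRange(h,(0,0,180),(180,60,255))|m,.030,(174,235))
seg('glue',cv2.inRange(h,(3,180,120),(20,255,255)),.096,(270,175))
seg('pan',cv2.inRange(h,(0,0,140),(180,40,255))|m,.032,(433,265))
seg('jarlid',cv2.inRange(h,(0,0,140),(180,40,255)),.060,(421,191))
E
```

```text
[335 208  24  25 318] [346.44968553 220.18238994] zmax [0.022 0.049 0.054] topmean [ 0.5451 -0.1035  0.0628] rect [425.5 -23.2] [ 62.2 357.3] 56.5 all ((425.51556396484375, -23.22552490234375), (62.19728088378906, 357.33306884765625), 56.49932861328125)
[159 222  31  22 314] [174.15605096 232.15286624] zmax [0.039 0.066 0.076] topmean [0.5086 0.3569 0.0741] rect [507.8 356.7] [33.7 29.5] 64.0 all ((508.6202087402344, 358.1023254394531), (80.362548828125, 29.69705581665039), 63.9683837890625)
[423 254  25  21 348] [434.70114943 263.90517241] zmax [0.042 0.075 0.08 ] topmean [ 0.4293 -0.3259  0.0817] rect [ 371.8 -123.4] [ 47.2 475.2] 16.1 all ((377.14105224609375, -122.16792297363281), (48.38946533203125, 474.6600341796875), 14.653820991516113)
(268, 243) [132  95  63] [ 14 133 132]
(322, 245) [126  74  36] [ 13 182 126]
(330, 215) [178 147  92] [ 19 123 178]
(418, 255) [147 142 139] [ 11  14 147]
(188, 215) [129 124 111] [ 22  36 129]
(270, 175) [187 106  11] [ 16 240 187]
(421, 191) [143 142 139] [ 23   7 143]
(440, 245) [121 115 112] [ 10  19 121]
mat px [267. 244.] [ 242  219   51
[... 253 characters left out ...]
220581054688), 5.613272666931152) zmed 0.0055
disc px [174. 235.] [ 150  212   48   47 1756] rect ((505.067138671875, 361.0325927734375), (125.92501831054688, 127.25077819824219), 0.6721065044403076) zmed 0.03
glue px [270. 173.] [264 168  12  11 106] rect ((660.4663696289062, 104.37165832519531), (27.563800811767578, 28.896806716918945), 0.7095966935157776) zmed 0.0952
pan px [431. 268.] [ 407  243   48   50 1681] rect ((423.6012878417969, -327.9273986816406), (109.84082794189453, 109.04351043701172), 74.00914001464844) zmed 0.0317
jarlid px [422. 191.] [413 182  19  19 287] rect ((627.0025024414062, -306.94970703125), (48.610843658447266, 51.395408630371094), 86.45769500732422) zmed 0.0586
```

Run:
```python
from h import *
im=np.load('top0.npz')['im'][:,:,::-1]
a=cv2.resize(im[195:285,85:215],None,fx=4,fy=4,interpolation=cv2.INTER_CUBIC)
b=cv2.resize(im[180:320,300:470],None,fx=3,fy=3,interpolation=cv2.INTER_CUBIC)
cv2.imwrite('pics/c1.png',a); cv2.imwrite('pics/c2.png',b)
```

```text
(no output)
```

View pics/c1.png

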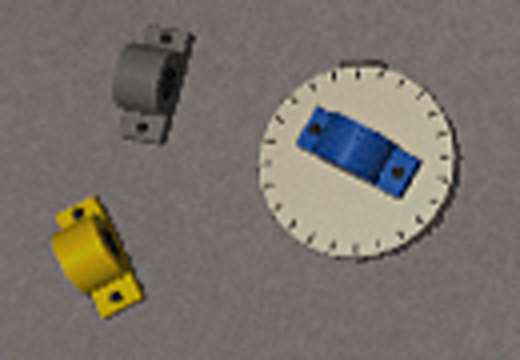

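View pics/c2.png

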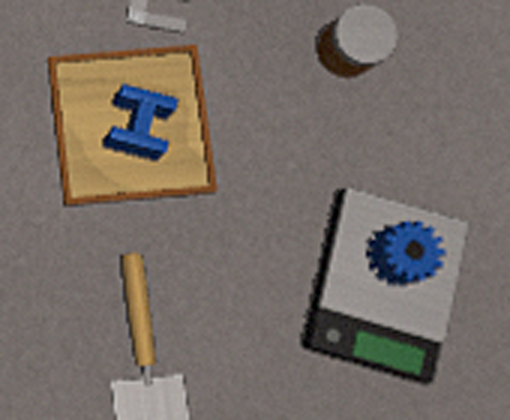

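c1 shows three pillow blocks: the blue one at top-px (174,233) on the white disc, a grey one at (122,215) and a yellow one at (108,260), both on the table. Only the blue one matches the description and its station. c2 shows the coupler in the tray at (346,220) and the gear on the pan at (435,264). I'll refine the gear and coupler positions with the bad depth readings removed.

Run:
```python
from h import *
f=np.load('top0.npz'); im,d=f['im'],f['d']; c=imaging.get_calibration('top')
m=blue(im); n,l,st,ce=cv2.connectedComponentsWithStats(m)
for i,nm,zt in [(i,a,b) for i in range(1,n) if st[i,4]>60 for a,b,q in [('coupler',.052,(346,220)),('block',.076,(174,232)),('gear',.078,(435,264))] if np.hypot(*(ce[i]-q))<6]:
    ys,xs=np.where((l==i)&(d>0.3)); P,z=pts(c,np.c_[xs,ys],d)
    k=np.abs(P[:,2]-zt)<(.005 if nm!='block' else .1)
    P=P[k]; rc=cv2.minAreaRect((P[:,:2]*1000).astype(np.float32))
    print(nm,k.sum(),'mean',P.mean(0).round(4),rc, 'circ',cv2.minEnclosingCircle((P[:,:2]*1000).astype(np.float32)))
c2=(im[250:275,420:448].sum(2)<130); ys,xs=np.where(c2); print('bore px',xs.mean()+420,ys.mean()+250,len(xs))
print(plane(c,[[xs.mean()+420,ys.mean()+250]],.078))
s=np.load('side0.npz'); cs=imaging.get_calibration('side')
im2=s['im'].copy()
for X in [(.505,.361,.03),(.488,.108,.005),(.553,-.102,.006),(.4236,-.328,.032),(.660,.104,.096),(.627,-.307,.06)]:
    p=proj(cs,np.array(X))[0]; cv2.drawMarker(im2,(int(p[0]),int(p[1])),(255,0,0),0,14,2)
cv2.imwrite('pics/sidechk.png',im2[:,:,::-1])
```

```text
coupler 207 mean [ 0.5486 -0.1055  0.0507] ((548.6868896484375, -105.47208404541016), (49.719364166259766, 52.86011505126953), 77.50772094726562) circ ((549.0230102539062, -104.97862243652344), 33.96950149536133)
block 314 mean [0.5065 0.353  0.0597] ((508.6202087402344, 358.1023254394531), (80.362548828125, 29.69705581665039), 63.9683837890625) circ ((509.5178527832031, 358.22808837890625), 41.440982818603516)
gear 234 mean [ 0.4298 -0.3277  0.0766] ((430.06060791015625, -327.6250915527344), (48.85386657714844, 48.37832260131836), 49.71200942993164) circ ((429.2325744628906, -327.986572265625), 25.621116638183594)
bore px 429.9609375 264.6171875 128
[[ 0.42623459 -0.30783594  0.078     ]]
```

View pics/sidechk.png

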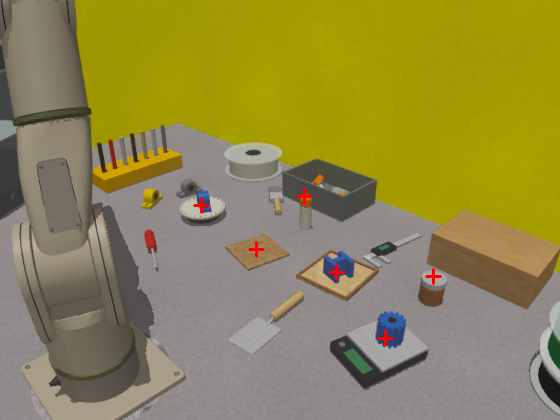

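Side view: red crosses from the top-view positions fall on the turntable (201,206), mat (256,249), tray (337,271), pan (385,338), the glue cap and the jar lid, so the two views agree.

Plan: block → mat, gear → turntable, coupler → scale, block → tray.

```bash
cat >> h.py <<'E'
from scipy.spatial.transform import Rotation as Ro
def go(x,y,z,jaw=None):
    s=read_state(); Rm=Ro.from_quat(s['eef_rot']).as_matrix()
    cur=np.degrees(np.arctan2(Rm[1,1],Rm[0,1]))
    d=Rm.T@(np.array([x,y,z])-s['ee_pos'])
    roll=0
    if jaw is not None:
        roll=-np.radians((jaw-cur+90)%180-90)
    print('t',round(s['time'],2),'pos',s['ee_pos'].round(4),'jaw',round(cur,1),'w',round(s['width'],4),'F',s['ft_force'].round(2),'q',s['joint_positions'].round(2),'tilt',np.degrees(np.arccos(-Rm[2,2])).round(2))
    print('DELTA',d.round(4),'roll',round(roll,3),'or',round(roll-np.sign(roll)*np.pi,3))
E
python3 -c "
from h import *
go(.5086,.358,.2,-26)"
```

```text
t 0.1 pos [0.2368 0.5781 0.2219] jaw 67.7 w 0.0868 F [-0.12 -0.13  0.38] q [-1.2   0.33 -0.06  1.46  0.02  1.35 -0.09] tilt 0.07
DELTA [-0.3349 -0.1006  0.022 ] roll -1.506 or 1.636
```

Call:
move_arm:
  series:
    - [-0.012, -0.004, 0.001, 0.06]
    - [-0.036, -0.011, 0.002, 0.18]
    - [-0.066, -0.02, 0.004, 0.32]
    - [-0.096, -0.029, 0.006, 0.46]
    - [-0.126, -0.038, 0.008, 0.6]
    - [-0.156, -0.047, 0.01, 0.74]
    - [-0.186, -0.056, 0.012, 0.88]
    - [-0.216, -0.065, 0.014, 1.02]
    - [-0.246, -0.074, 0.016, 1.16]
    - [-0.276, -0.083, 0.018, 1.3]
    - [-0.304, -0.092, 0.02, 1.43]
    - [-0.322, -0.097, 0.021, 1.54]
    - [-0.332, -0.1, 0.022, 1.61]
    - [-0.335, -0.101, 0.022, 1.636]
    - [-0.335, -0.101, 0.022, 1.636]
    - [-0.335, -0.101, 0.022, 1.636]
  claw: 1
  newtons: 20

```text
time: 1.7
ee_pos: [0.5079, 0.3587, 0.2005]
eef_rot: [0.847, 0.531, -0.0, -0.0]
ft_force: [0.2, -0.3, -0.4]
width: 0.0874
```

```bash
cat > w.py <<'E'
from h import *
import sys
def shot(n):
    c=imaging.get_calibration('wrist'); im,d=imaging.camera('wrist'); cv2.imwrite(f'pics/{n}.png',im[:,:,::-1]); np.savez(n+'.npz',im=im,d=d,**c); return im,d,c
E
python3 - <<'E'
from w import *
go(.5086,.358,.040,-26)
im,d,c=shot('w1')
print(-c['R'].T@c['t'])
m=blue(im);n,l,st,ce=cv2.connectedComponentsWithStats(m)
i=1+st[1:,4].argmax(); print(st[i],ce[i])
ys,xs=np.where((l==i)&(d>0.02)); P,z=pts(c,np.c_[xs,ys],d)
print(np.percentile(P[:,2],[1,50,99]),cv2.minAreaRect((P[:,:2]*1000).astype(np.float32)))
E
```

```text
t 1.7 pos [0.5079 0.3587 0.2005] jaw -25.8 w 0.0874 F [ 0.2  -0.31 -0.38] q [-0.94  0.34  0.32  1.52 -0.11  1.3  -1.06] tilt 0.03
DELTA [-0.0003  0.0011  0.1605] roll 0.003 or -3.139
[0.54573169 0.43467259 0.36168149]
[ 266  149   33   79 2342] [281.76430401 188.30999146]
[0.03950601 0.06772136 0.07576578] ((511.39202880859375, 357.46856689453125), (77.9552230834961, 28.277536392211914), 63.554752349853516)
```

View pics/w1.png

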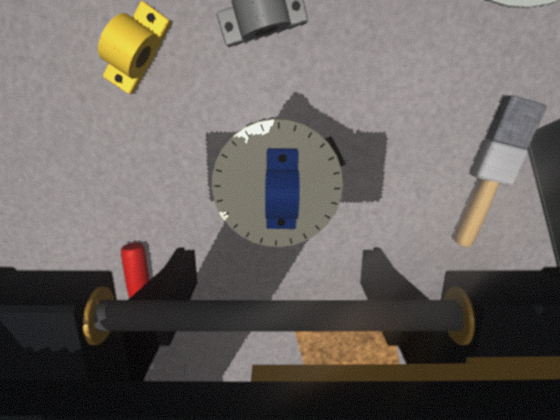

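The wrist view shows the blue block at (282,188) on the disc, with its long axis square to the jaws. Its position agrees with the top view to within 3 mm. Descending.

Call:
move_arm:
  series:
    - [0, 0.002, 0.01, 0]
    - [0, 0.002, 0.03, 0]
    - [0, 0.002, 0.06, 0]
    - [0, 0.002, 0.09, 0]
    - [0, 0.002, 0.12, 0]
    - [0, 0.002, 0.14, 0]
    - [0, 0.002, 0.153, 0]
    - [0, 0.002, 0.16, 0]
    - [0, 0.002, 0.16, 0]
    - [0, 0.002, 0.16, 0]

```text
time: 2.75
ee_pos: [0.5109, 0.3574, 0.0415]
eef_rot: [0.848, 0.53, 0.001, -0.0]
ft_force: [0.9, 0.2, 1.1]
width: 0.0868
```

Call:
move_arm:
  series:
    - [0, 0, 0, 0]
    - [0, 0, 0, 0]
    - [0, 0, 0, 0]
    - [0, 0, 0, 0]
    - [0, 0, 0, 0]
    - [0, 0, 0, 0]
    - [0, 0, 0, 0]
    - [0, 0, 0, 0]
  claw: -1
  newtons: 20

```text
time: 3.55
ee_pos: [0.5104, 0.357, 0.0406]
eef_rot: [0.848, 0.53, 0.0, -0.0]
ft_force: [-0.4, -0.5, 0.4]
width: 0.0305
```

Run:
```python
from w import *
go(.488,.108,.2,None)
# disc centre from wrist shot
f=np.load('w1.npz'); im,d=f['im'],f['d']; c={k:f[k] for k in ['camera_matrix','R','t']}; c['k1']=float(f['k1'])
ys,xs=np.mgrid[100:260,190:370]; px=np.c_[xs.ravel(),ys.ravel()]; px=px[d[px[:,1],px[:,0]]>.02]
P,z=pts(c,px,d); k=(P[:,2]>.024); cc=cv2.minEnclosingCircle((P[k][:,:2]*1000).astype(np.float32)); print('disc',cc,k.sum(), np.median(P[(P[:,2]>.024)&(P[:,2]<.036)][:,2]))
```

```text
t 3.55 pos [0.5104 0.357  0.0406] jaw -26.0 w 0.0305 F [-0.44 -0.5   0.4 ] q [-0.91  0.49  0.29  1.67 -0.16  1.   -1.02] tilt 0.0
DELTA [-0.2336  0.0891 -0.1595] roll 0 or 0.0
disc ((507.5246887207031, 359.48980712890625), 65.96572875976562) 13225 0.029029673585826598
```

Call:
move_arm:
  series:
    - [0, 0, -0.008, 0]
    - [0, 0, -0.025, 0]
    - [0, 0, -0.05, 0]
    - [0, 0, -0.08, 0]
    - [-0.005, 0.002, -0.11, 0]
    - [-0.018, 0.007, -0.135, 0]
    - [-0.04, 0.015, -0.15, 0]
    - [-0.065, 0.025, -0.158, 0]
    - [-0.095, 0.036, -0.16, 0]
    - [-0.125, 0.048, -0.16, 0]
    - [-0.155, 0.059, -0.16, 0]
    - [-0.185, 0.071, -0.16, 0]
    - [-0.21, 0.08, -0.16, 0]
    - [-0.226, 0.086, -0.16, 0]
    - [-0.232, 0.088, -0.16, 0]
    - [-0.234, 0.089, -0.16, 0]
    - [-0.234, 0.089, -0.16, 0]
    - [-0.234, 0.089, -0.16, 0]

```text
time: 5.35
ee_pos: [0.4878, 0.1089, 0.2004]
eef_rot: [0.848, 0.531, -0.0, -0.0]
ft_force: [-0.4, -0.5, -0.6]
width: 0.0299
```

Run:
```python
from w import *
go(.488,.108,.016,None)
im,d,c=shot('w2')
h=cv2.cvtColor(im,cv2.COLOR_RGB2HSV); m=cv2.inRange(h,(5,70,60),(20,255,255)); m=cv2.morphologyEx(m,cv2.MORPH_OPEN,np.ones((5,5)))
n,l,st,ce=cv2.connectedComponentsWithStats(m); print([(list(st[i]),ce[i].round()) for i in range(1,n) if st[i,4]>800])
```

```text
t 5.35 pos [0.4878 0.1089 0.2004] jaw -25.9 w 0.0299 F [-0.44 -0.52 -0.61] q [-0.74  0.06  0.45  1.84 -0.03  1.25 -0.74] tilt 0.01
DELTA [-0.0007  0.0006  0.1844] roll 0 or 0.0
[([np.int32(454), np.int32(97), np.int32(57), np.int32(44), np.int32(2037)], array([482., 118.])), ([np.int32(211), np.int32(113), np.int32(134), np.int32(129), np.int32(9428)], array([281., 168.])), ([np.int32(250), np.int32(342), np.int32(128), np.int32(40), np.int32(2227)], array([310., 368.]))]
```

View pics/w2.png

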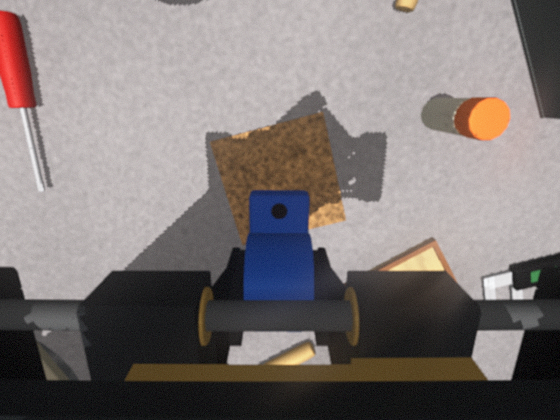

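The wrist view shows the block held upright, the mat beneath it at (281,168), and the glue cap well clear at (482,118). Lowering and letting go.

Call:
move_arm:
  series:
    - [0, 0, 0.01, 0]
    - [0, 0, 0.03, 0]
    - [0, 0, 0.06, 0]
    - [0, 0, 0.09, 0]
    - [0, 0, 0.12, 0]
    - [0, 0, 0.145, 0]
    - [0, 0, 0.162, 0]
    - [0, 0, 0.173, 0]
    - [0, 0, 0.179, 0]
    - [0, 0, 0.183, 0]
    - [0, 0, 0.184, 0]
    - [0, 0, 0.184, 0]

```text
time: 6.6
ee_pos: [0.4881, 0.1079, 0.017]
eef_rot: [0.848, 0.53, 0.0, 0.0]
ft_force: [-0.2, 1.0, -0.3]
width: 0.03
```

Call:
move_arm:
  series:
    - [0, 0, 0, 0]
    - [0, 0, 0, 0]
    - [0, 0, 0, 0]
    - [0, 0, 0, 0]
    - [0, 0, 0, 0]
    - [0, 0, 0, 0]
  claw: 1

```text
time: 7.2
ee_pos: [0.4878, 0.1078, 0.0166]
eef_rot: [0.848, 0.53, 0.0, -0.0]
ft_force: [-0.4, 0.3, 0.9]
width: 0.0702
```

Run:
```python
from w import *
go(.4296,-.3275,.2,None)
```

```text
t 7.2 pos [0.4878 0.1078 0.0166] jaw -26.0 w 0.0702 F [-0.43  0.29  0.89] q [-0.69  0.3   0.43  2.02 -0.17  0.86 -0.62] tilt 0.01
DELTA [-0.4167  0.1386 -0.1835] roll 0 or 0.0
```

Call:
move_arm:
  series:
    - [0, 0, -0.006, 0]
    - [0, 0, -0.02, 0]
    - [0, 0, -0.045, 0]
    - [0, 0, -0.075, 0]
    - [0, 0, -0.11, 0]
    - [0, 0, -0.145, 0]
    - [-0.01, 0.003, -0.168, 0]
    - [-0.035, 0.012, -0.18, 0]
    - [-0.07, 0.023, -0.184, 0]
    - [-0.11, 0.037, -0.184, 0]
    - [-0.15, 0.05, -0.184, 0]
    - [-0.19, 0.063, -0.184, 0]
    - [-0.23, 0.077, -0.184, 0]
    - [-0.27, 0.09, -0.184, 0]
    - [-0.31, 0.103, -0.184, 0]
    - [-0.345, 0.115, -0.184, 0]
    - [-0.375, 0.125, -0.184, 0]
    - [-0.4, 0.133, -0.184, 0]
    - [-0.413, 0.137, -0.184, 0]
    - [-0.417, 0.139, -0.184, 0]
  claw: 1

```text
time: 9.2
ee_pos: [0.429, -0.3297, 0.2015]
eef_rot: [0.849, 0.529, 0.0, 0.0]
ft_force: [0.5, 0.3, 0.7]
width: 0.087
```

Call:
move_arm:
  series:
    - [0, 0, 0, 0]
    - [0, 0, 0, 0]

```text
time: 9.4
ee_pos: [0.4302, -0.3271, 0.2008]
eef_rot: [0.848, 0.53, 0.0, -0.0]
ft_force: [0.5, 0.3, -0.6]
width: 0.0871
```

Run:
```python
from w import *
go(.4296,-.3275,.042,None)
im,d,c=shot('w3')
m=blue(im);n,l,st,ce=cv2.connectedComponentsWithStats(m)
i=1+st[1:,4].argmax(); print(st[i],ce[i])
ys,xs=np.where((l==i)&(d>0.02)); P,z=pts(c,np.c_[xs,ys],d); P=P[P[:,2]>.07]
print(np.percentile(P[:,2],[1,50,99]),cv2.minEnclosingCircle((P[:,:2]*1000).astype(np.float32)),P.mean(0))
ys,xs=np.mgrid[60:300,150:420]; px=np.c_[xs.ravel(),ys.ravel()]; px=px[d[px[:,1],px[:,0]]>.02]
P,z=pts(c,px,d); im2=im[px[:,1],px[:,0]].astype(int); k=(P[:,2]>.028)&(P[:,2]<.037)&(im2.min(1)>70); print('pan',cv2.minAreaRect((P[k][:,:2]*1000).astype(np.float32)),k.sum())
im,d=imaging.camera('top'); cv2.imwrite('pics/t3.png',im[180:320,80:480,::-1].repeat(2,0).repeat(2,1))
c=imaging.get_calibration('top')
m=blue(im);n,l,st,ce=cv2.connectedComponentsWithStats(m)
for i in range(1,n):
    if st[i,4]>60:
        ys,xs=np.where((l==i)&(d>.3)); P,z=pts(c,np.c_[xs,ys],d); print(ce[i],np.percentile(P[:,2],98),cv2.minAreaRect((P[:,:2]*1000).astype(np.float32)))
```

```text
t 9.4 pos [ 0.4302 -0.3271  0.2008] jaw -26.0 w 0.0871 F [ 0.47  0.32 -0.64] q [-0.22  0.2   0.9   1.76 -0.17  1.26  0.27] tilt 0.04
DELTA [-0.0008 -0.0004  0.1588] roll 0 or 0.0
[ 252  165   58   66 2415] [279.98964803 196.98799172]
[0.07114257 0.07701435 0.07860088] ((431.2525939941406, -329.7521667480469), 25.942203521728516) [ 0.4322383  -0.32805427  0.07681116]
pan ((410.0464782714844, -325.50311279296875), (112.0890121459961, 143.3935089111328), 73.89154815673828) 9135
[346.47352025 220.18068536] 0.05490380745699918 ((548.5574951171875, -105.20416259765625), (51.14990997314453, 52.70117950439453), 75.77433776855469)
[267.23343849 242.48580442] 0.05269369811173144 ((487.197998046875, 109.56806945800781), (78.34593200683594, 30.159643173217773), 63.36591339111328)
[434.34293948 263.98270893] 0.08040275760553826 ((430.5229797363281, -326.86627197265625), (48.31495666503906, 49.69932556152344), 17.806156158447266)
```

View pics/w3.png

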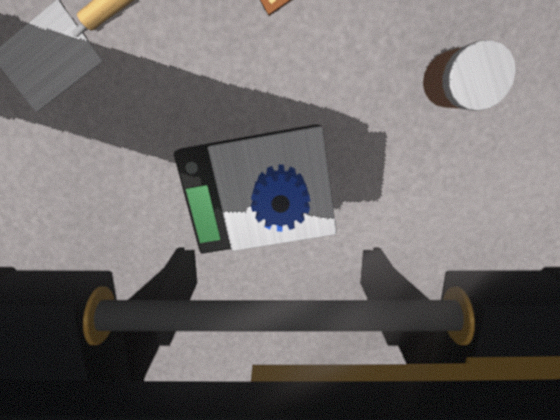

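View pics/t3.png

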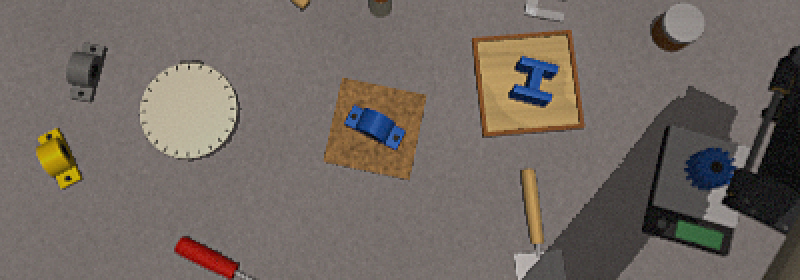

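t3 shows the block upright in the middle of the mat, at crop (377,125). w3 shows the gear at (280,197) on the pan, centred between the jaws, with the jar far off at (480,75). Picking the gear.

Call:
move_arm:
  series:
    - [0, 0.001, 0.01, 0]
    - [0, 0.001, 0.03, 0]
    - [0, 0.001, 0.06, 0]
    - [0, 0.001, 0.09, 0]
    - [0, 0.001, 0.12, 0]
    - [0, 0.001, 0.14, 0]
    - [0, 0.001, 0.152, 0]
    - [0, 0.001, 0.158, 0]
    - [0, 0.001, 0.159, 0]
    - [0, 0.001, 0.159, 0]

```text
time: 10.5
ee_pos: [0.4312, -0.3287, 0.0421]
eef_rot: [0.848, 0.53, 0.0, 0.0]
ft_force: [-0.9, -0.0, 0.2]
width: 0.0872
```

Call:
move_arm:
  series:
    - [0, 0, 0, 0]
    - [0, 0, 0, 0]
    - [0, 0, 0, 0]
    - [0, 0, 0, 0]
    - [0, 0, 0, 0]
    - [0, 0, 0, 0]
    - [0, 0, 0, 0]
  claw: -1
  newtons: 20

```text
time: 11.2
ee_pos: [0.4308, -0.3284, 0.0416]
eef_rot: [0.848, 0.53, 0.0, -0.0]
ft_force: [-1.1, 0.8, 0.9]
width: 0.0516
```

Run:
```python
from w import *
go(.5065,.36,.2,None)
```

```text
t 11.2 pos [ 0.4308 -0.3284  0.0416] jaw -26.0 w 0.0516 F [-1.15  0.84  0.89] q [-0.1   0.42  0.8   1.91 -0.37  0.96  0.42] tilt 0.01
DELTA [ 0.6519 -0.2338 -0.1583] roll 0 or 0.0
```

Call:
move_arm:
  series:
    - [0, 0, -0.006, 0]
    - [0, 0, -0.02, 0]
    - [0, 0, -0.045, 0]
    - [0, 0, -0.075, 0]
    - [0, 0, -0.105, 0]
    - [0.005, -0.002, -0.13, 0]
    - [0.02, -0.007, -0.148, 0]
    - [0.045, -0.016, -0.156, 0]
    - [0.08, -0.029, -0.158, 0]
    - [0.12, -0.043, -0.158, 0]
    - [0.16, -0.057, -0.158, 0]
    - [0.2, -0.072, -0.158, 0]
    - [0.24, -0.086, -0.158, 0]
    - [0.28, -0.1, -0.158, 0]
    - [0.32, -0.115, -0.158, 0]
    - [0.36, -0.129, -0.158, 0]
    - [0.4, -0.143, -0.158, 0]
    - [0.44, -0.158, -0.158, 0]
    - [0.48, -0.172, -0.158, 0]
    - [0.52, -0.186, -0.158, 0]

```text
time: 13.2
ee_pos: [0.4919, 0.2218, 0.2008]
eef_rot: [0.848, 0.53, 0.001, 0.0]
ft_force: [-0.1, 0.2, -1.0]
width: 0.0516
```

Call:
move_arm:
  series:
    - [0.035, -0.013, 0, 0]
    - [0.07, -0.025, 0, 0]
    - [0.1, -0.036, 0, 0]
    - [0.12, -0.043, 0, 0]
    - [0.13, -0.047, 0, 0]
    - [0.132, -0.048, 0, 0]
    - [0.132, -0.048, 0, 0]
    - [0.132, -0.048, 0, 0]

```text
time: 14.0
ee_pos: [0.5068, 0.3586, 0.2]
eef_rot: [0.849, 0.529, 0.0, 0.0]
ft_force: [0.0, -0.4, -0.7]
width: 0.0518
```

Run:
```python
from w import *
go(.5065,.36,.040,None)
im,d,c=shot('w4')
ys,xs=np.mgrid[60:260,150:420]; px=np.c_[xs.ravel(),ys.ravel()]; px=px[d[px[:,1],px[:,0]]>.02]
P,z=pts(c,px,d); k=(P[:,2]>.024)&(P[:,2]<.036); print('disc',cv2.minEnclosingCircle((P[k][:,:2]*1000).astype(np.float32)),k.sum())
```

```text
t 14.0 pos [0.5068 0.3586 0.2   ] jaw -26.1 w 0.0518 F [ 0.01 -0.37 -0.68] q [-0.97  0.34  0.36  1.52 -0.12  1.3  -1.05] tilt 0.03
DELTA [ 0.0011 -0.001   0.16  ] roll 0 or 0.0
disc ((507.54351806640625, 359.3177795410156), 65.98824310302734) 11921
```

View pics/w4.png

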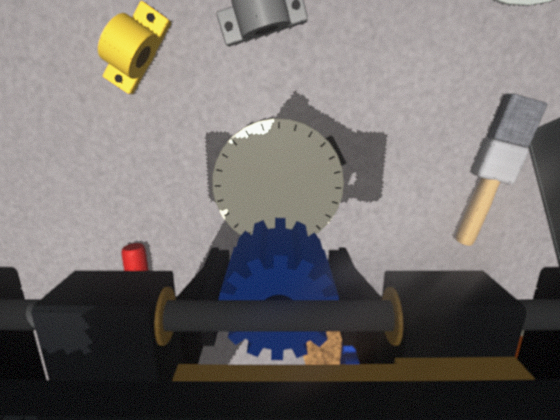

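The wrist view shows the gear held upright and the empty disc at (280,180); its centre is (0.5075,0.3593), right where I'm aiming. Lowering.

Call:
move_arm:
  series:
    - [0.001, -0.001, 0.01, 0]
    - [0.001, -0.001, 0.03, 0]
    - [0.001, -0.001, 0.06, 0]
    - [0.001, -0.001, 0.09, 0]
    - [0.001, -0.001, 0.115, 0]
    - [0.001, -0.001, 0.135, 0]
    - [0.001, -0.001, 0.148, 0]
    - [0.001, -0.001, 0.155, 0]
    - [0.001, -0.001, 0.159, 0]
    - [0.001, -0.001, 0.16, 0]
    - [0.001, -0.001, 0.16, 0]

```text
time: 15.15
ee_pos: [0.5063, 0.3618, 0.0403]
eef_rot: [0.848, 0.53, 0.001, -0.0]
ft_force: [0.1, -0.7, 0.2]
width: 0.0517
```

Call:
move_arm:
  series:
    - [0, 0, 0, 0]
    - [0, 0, 0, 0]
    - [0, 0, 0, 0]
    - [0, 0, 0, 0]
    - [0, 0, 0, 0]
  claw: 1

```text
time: 15.65
ee_pos: [0.506, 0.3615, 0.0397]
eef_rot: [0.848, 0.53, 0.0, -0.0]
ft_force: [0.8, 0.2, -0.5]
width: 0.0824
```

Run:
```python
from w import *
go(.5488,-.1053,.2,-12.5)
```

```text
t 15.65 pos [0.506  0.3615 0.0397] jaw -26.0 w 0.0824 F [ 0.77  0.15 -0.46] q [-0.95  0.5   0.32  1.67 -0.18  1.   -1.01] tilt 0.01
DELTA [-0.4007  0.2432 -0.1604] roll -0.236 or 2.906
```

Call:
move_arm:
  series:
    - [0, 0, -0.006, 0]
    - [0, 0, -0.02, 0]
    - [0, 0, -0.045, 0]
    - [0, 0, -0.08, 0]
    - [0, 0, -0.115, 0]
    - [-0.005, 0.003, -0.14, 0]
    - [-0.02, 0.012, -0.155, -0.01]
    - [-0.05, 0.03, -0.16, -0.02]
    - [-0.085, 0.052, -0.16, -0.04]
    - [-0.12, 0.073, -0.16, -0.06]
    - [-0.155, 0.094, -0.16, -0.08]
    - [-0.19, 0.115, -0.16, -0.1]
    - [-0.225, 0.137, -0.16, -0.12]
    - [-0.26, 0.158, -0.16, -0.14]
    - [-0.295, 0.179, -0.16, -0.16]
    - [-0.33, 0.2, -0.16, -0.18]
    - [-0.36, 0.218, -0.16, -0.2]
    - [-0.383, 0.232, -0.16, -0.22]
    - [-0.397, 0.241, -0.16, -0.228]
    - [-0.401, 0.243, -0.16, -0.23]

```text
time: 17.65
ee_pos: [0.5474, -0.1088, 0.1996]
eef_rot: [0.783, 0.622, -0.0, 0.0]
ft_force: [0.6, 0.3, -0.4]
width: 0.087
```

Call:
move_arm:
  series:
    - [0, 0, 0, 0]
    - [0, 0, 0, 0]

```text
time: 17.85
ee_pos: [0.5482, -0.1045, 0.1995]
eef_rot: [0.781, 0.624, 0.0, -0.0]
ft_force: [-0.0, 0.3, -0.6]
width: 0.087
```

Run:
```python
from w import *
im,d,c=shot('w5')
m=blue(im);n,l,st,ce=cv2.connectedComponentsWithStats(m)
for i in range(1,n):
    if st[i,4]<500: continue
    ys,xs=np.where((l==i)&(d>0.02)); P,z=pts(c,np.c_[xs,ys],d); P=P[P[:,2]>np.percentile(P[:,2],98)-.008]
    print(ce[i],np.percentile(P[:,2],[1,50,99]),cv2.minAreaRect((P[:,:2]*1000).astype(np.float32)),P.mean(0))
go(.5488,-.1053,.016,-13)
im,d=imaging.camera('top'); c=imaging.get_calibration('top')
m=blue(im);n,l,st,ce=cv2.connectedComponentsWithStats(m)
for i in range(1,n):
    if st[i,4]>60:
        ys,xs=np.where((l==i)&(d>.3)); P,z=pts(c,np.c_[xs,ys],d); P=P[P[:,2]>.071]
        if len(P)>20: print('gear',ce[i],cv2.minEnclosingCircle((P[:,:2]*1000).astype(np.float32)),np.median(P[:,2]))
```

```text
[155.47692308   8.9982906 ] [0.01241452 0.01594365 0.0182634 ] ((476.0330810546875, 79.55706787109375), (18.978116989135742, 29.54601287841797), 63.766754150390625) [0.47709434 0.07722437 0.01591994]
[280.96430419 190.12726332] [0.0468075  0.05090865 0.05273232] ((551.02587890625, -106.56706237792969), (50.361907958984375, 49.50809860229492), 75.22850799560547) [ 0.55125336 -0.10513869  0.05082206]
t 17.9 pos [ 0.5483 -0.1042  0.1995] jaw -12.7 w 0.0871 F [ 0.2   0.58 -1.05] q [-0.43  0.22  0.63  1.7  -0.13  1.26 -0.  ] tilt 0.04
DELTA [-0.0011  0.0008  0.1835] roll 0.004 or -3.137
gear [171.12121212 233.05387205] ((503.9449768066406, 361.15753173828125), 26.04952049255371) 0.07533252263195861
```

View pics/w5.png

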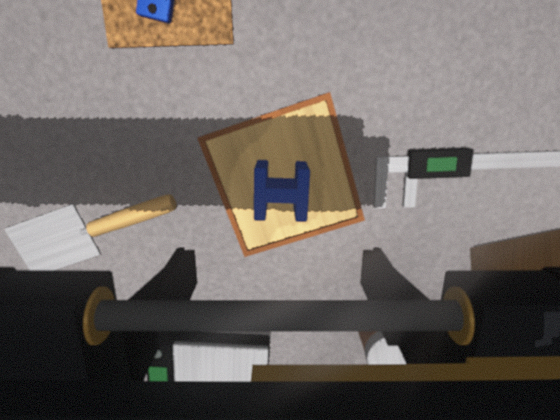

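The wrist view shows the coupler at (281,190) in the tray, its walls facing left and right toward the jaws. The gear stands on the turntable, measured at (0.504,0.361), within about 3 mm of the middle.

Call:
move_arm:
  series:
    - [-0.001, 0.002, 0.01, 0.005]
    - [-0.001, 0.002, 0.03, 0.01]
    - [-0.001, 0.002, 0.06, 0.02]
    - [-0.001, 0.002, 0.09, 0.02]
    - [-0.001, 0.002, 0.12, 0.02]
    - [-0.001, 0.002, 0.145, 0.02]
    - [-0.001, 0.002, 0.165, 0.02]
    - [-0.001, 0.002, 0.178, 0.02]
    - [-0.001, 0.002, 0.183, 0.02]
    - [-0.001, 0.002, 0.183, 0.02]
    - [-0.001, 0.002, 0.183, 0.02]

```text
time: 19.05
ee_pos: [0.5508, -0.1069, 0.0173]
eef_rot: [0.788, 0.616, 0.0, 0.0]
ft_force: [-0.3, 0.4, -0.1]
width: 0.0874
```

Call:
move_arm:
  series:
    - [0, 0, 0, 0]
    - [0, 0, 0, 0]
    - [0, 0, 0, 0]
    - [0, 0, 0, 0]
    - [0, 0, 0, 0]
    - [0, 0, 0, 0]
    - [0, 0, 0, 0]
  claw: -1
  newtons: 20

```text
time: 19.75
ee_pos: [0.5502, -0.1069, 0.0166]
eef_rot: [0.788, 0.616, 0.0, -0.0]
ft_force: [-1.1, 0.0, 0.5]
width: 0.0521
```

Run:
```python
from w import *
go(.4245,-.329,.2)
```

```text
t 19.75 pos [ 0.5502 -0.1069  0.0166] jaw -14.0 w 0.0521 F [-1.15  0.02  0.55] q [-0.35  0.45  0.56  1.87 -0.29  0.91  0.1 ] tilt 0.0
DELTA [-0.2459 -0.0683 -0.1835] roll 0 or 0.0
```

Call:
move_arm:
  series:
    - [0, 0, -0.006, 0]
    - [0, 0, -0.02, 0]
    - [0, 0, -0.045, 0]
    - [0, 0, -0.075, 0]
    - [0, 0, -0.11, 0]
    - [0, 0, -0.14, 0]
    - [-0.007, -0.002, -0.165, 0]
    - [-0.022, -0.006, -0.178, 0]
    - [-0.045, -0.012, -0.184, 0]
    - [-0.075, -0.021, -0.184, 0]
    - [-0.11, -0.03, -0.184, 0]
    - [-0.145, -0.04, -0.184, 0]
    - [-0.18, -0.05, -0.184, 0]
    - [-0.21, -0.058, -0.184, 0]
    - [-0.232, -0.064, -0.184, 0]
    - [-0.243, -0.067, -0.184, 0]
    - [-0.246, -0.068, -0.184, 0]
    - [-0.246, -0.068, -0.184, 0]
    - [-0.246, -0.068, -0.184, 0]

```text
time: 21.65
ee_pos: [0.4255, -0.328, 0.2003]
eef_rot: [0.787, 0.616, 0.0, -0.0]
ft_force: [0.8, -0.6, -1.1]
width: 0.0518
```

Run:
```python
from w import *
go(.4245,-.329,.0427)
im,d,c=shot('w6')
ys,xs=np.mgrid[60:260,150:420]; px=np.c_[xs.ravel(),ys.ravel()]; px=px[d[px[:,1],px[:,0]]>.02]
P,z=pts(c,px,d); q=im[px[:,1],px[:,0]].astype(int); k=(P[:,2]>.027)&(P[:,2]<.037)
print('body',cv2.minAreaRect((P[k][:,:2]*1000).astype(np.float32)),k.sum())
```

```text
t 21.65 pos [ 0.4255 -0.328   0.2003] jaw -13.9 w 0.0518 F [ 0.85 -0.63 -1.08] q [-0.14  0.18  0.8   1.76 -0.13  1.26  0.45] tilt 0.03
DELTA [-0.0013 -0.0007  0.1576] roll 0 or 0.0
body ((409.4058532714844, -325.09649658203125), (112.0718765258789, 144.74964904785156), 73.76637268066406) 11356
```

View pics/w6.png

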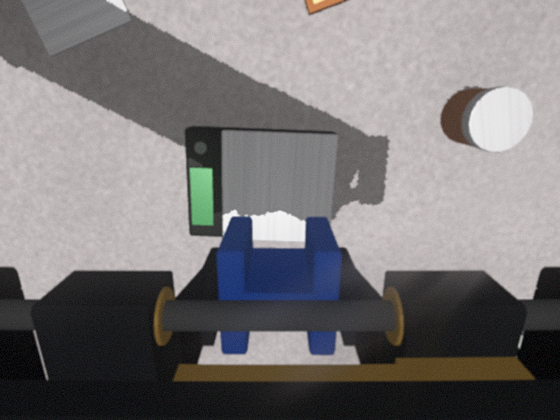

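The wrist view shows the coupler held upright and the free pan at about (278,186). The pan's centre works out to (0.425,-0.3295). Lowering.

Call:
move_arm:
  series:
    - [-0.001, -0.001, 0.01, 0]
    - [-0.001, -0.001, 0.03, 0]
    - [-0.001, -0.001, 0.06, 0]
    - [-0.001, -0.001, 0.09, 0]
    - [-0.001, -0.001, 0.115, 0]
    - [-0.001, -0.001, 0.135, 0]
    - [-0.001, -0.001, 0.147, 0]
    - [-0.001, -0.001, 0.154, 0]
    - [-0.001, -0.001, 0.157, 0]
    - [-0.001, -0.001, 0.158, 0]
    - [-0.001, -0.001, 0.158, 0]

```text
time: 22.8
ee_pos: [0.4239, -0.3301, 0.0431]
eef_rot: [0.788, 0.616, 0.0, 0.0]
ft_force: [-0.5, -0.2, -0.9]
width: 0.0519
```

Call:
move_arm:
  series:
    - [0, 0, 0, 0]
    - [0, 0, 0, 0]
    - [0, 0, 0, 0]
    - [0, 0, 0, 0]
    - [0, 0, 0, 0]
  claw: 1

```text
time: 23.3
ee_pos: [0.4236, -0.3299, 0.0426]
eef_rot: [0.788, 0.616, 0.0, 0.0]
ft_force: [-0.5, -0.3, 0.2]
width: 0.0827
```

Run:
```python
from w import *
go(.488,.108,.2,-26)
```

```text
t 23.3 pos [ 0.4236 -0.3299  0.0426] jaw -14.0 w 0.0827 F [-0.5  -0.33  0.19] q [-0.04  0.39  0.73  1.92 -0.32  0.95  0.6 ] tilt 0.01
DELTA [ 0.4405 -0.0433 -0.1574] roll 0.21 or -2.932
```

Call:
move_arm:
  series:
    - [0, 0, -0.006, 0]
    - [0, 0, -0.02, 0]
    - [0, 0, -0.045, 0]
    - [0, 0, -0.08, 0]
    - [0, 0, -0.115, 0]
    - [0.005, 0, -0.14, 0]
    - [0.02, -0.002, -0.155, 0.01]
    - [0.05, -0.005, -0.157, 0.02]
    - [0.09, -0.009, -0.157, 0.04]
    - [0.13, -0.013, -0.157, 0.06]
    - [0.17, -0.017, -0.157, 0.08]
    - [0.21, -0.021, -0.157, 0.1]
    - [0.25, -0.025, -0.157, 0.12]
    - [0.29, -0.029, -0.157, 0.14]
    - [0.33, -0.033, -0.157, 0.16]
    - [0.37, -0.037, -0.157, 0.18]
    - [0.405, -0.04, -0.157, 0.2]
    - [0.428, -0.042, -0.157, 0.208]
    - [0.438, -0.043, -0.157, 0.21]
    - [0.44, -0.043, -0.157, 0.21]

```text
time: 25.3
ee_pos: [0.4882, 0.1078, 0.2001]
eef_rot: [0.848, 0.53, 0.0, 0.0]
ft_force: [0.9, -0.1, 0.0]
width: 0.087
```

Call:
move_arm:
  series:
    - [0, 0, 0, 0]
    - [0, 0, 0, 0]

```text
time: 25.5
ee_pos: [0.4882, 0.1058, 0.1998]
eef_rot: [0.849, 0.529, 0.0, 0.0]
ft_force: [-0.7, -0.4, 0.3]
width: 0.0874
```

Run:
```python
from w import *
go(.488,.108,.016,-26)
im,d,c=shot('w7')
def rep(im,d,c,mn):
    m=blue(im);n,l,st,ce=cv2.connectedComponentsWithStats(m)
    for i in range(1,n):
        if st[i,4]<mn: continue
        ys,xs=np.where((l==i)&(d>0.02)); P,z=pts(c,np.c_[xs,ys],d)
        print(ce[i].round(1),np.percentile(P[:,2],[1,50,98]).round(4),cv2.minAreaRect((P[:,:2]*1000).astype(np.float32)))
rep(im,d,c,500)
im,d=imaging.camera('top');cv2.imwrite('pics/t7.png',im[:,:,::-1]); rep(im,d,imaging.get_calibration('top'),60)
```

```text
t 25.5 pos [0.4882 0.1058 0.1998] jaw -26.1 w 0.0874 F [-0.72 -0.36  0.25] q [-0.68  0.06  0.39  1.84 -0.02  1.25 -0.74] tilt 0.02
DELTA [ 0.0018 -0.0012  0.1838] roll -0.002 or 3.139
[277.3 180.4] [0.0145 0.0422 0.0506] ((489.0115661621094, 108.41270446777344), (78.62977600097656, 28.685338973999023), 62.98373794555664)
[171.2 233. ] [0.033  0.0745 0.0791] ((502.9963684082031, 365.5469970703125), (49.73764419555664, 59.636817932128906), 2.4486682415008545)
[435.3 266.2] [0.034  0.0749 0.0802] ((423.37615966796875, -328.28216552734375), (51.0954475402832, 52.71769332885742), 74.96385192871094)
```

View pics/w7.png

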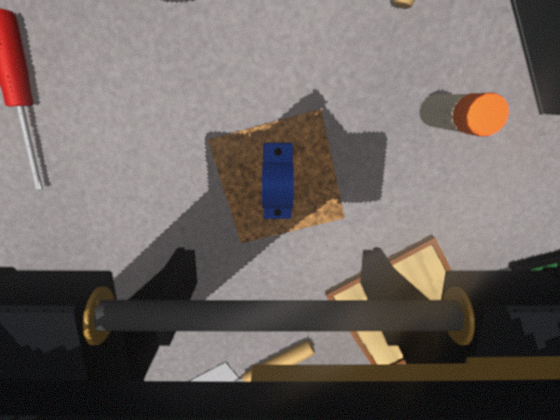

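View pics/t7.png

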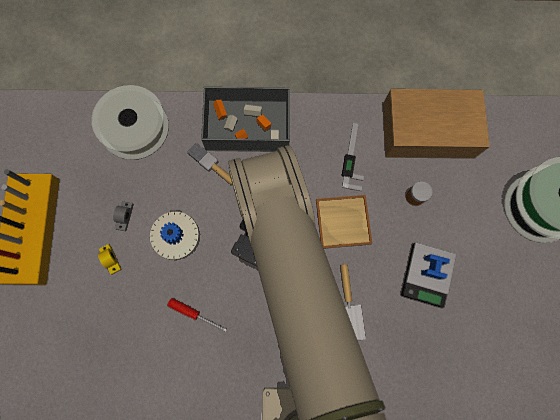

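t7 shows the gear on the disc (171,233), the coupler on the pan (435,266) and the tray empty. w7 shows the block upright on the mat at (277,180), between the jaws. Picking it up.

Call:
move_arm:
  series:
    - [0.002, -0.001, 0.01, 0]
    - [0.002, -0.001, 0.03, 0]
    - [0.002, -0.001, 0.06, 0]
    - [0.002, -0.001, 0.09, 0]
    - [0.002, -0.001, 0.12, 0]
    - [0.002, -0.001, 0.148, 0]
    - [0.002, -0.001, 0.168, 0]
    - [0.002, -0.001, 0.179, 0]
    - [0.002, -0.001, 0.184, 0]
    - [0.002, -0.001, 0.184, 0]
    - [0.002, -0.001, 0.184, 0]

```text
time: 26.7
ee_pos: [0.4887, 0.1099, 0.0163]
eef_rot: [0.848, 0.53, 0.001, 0.0]
ft_force: [0.9, 0.2, 0.4]
width: 0.087
```

Call:
move_arm:
  series:
    - [0, 0, 0, 0]
    - [0, 0, 0, 0]
    - [0, 0, 0, 0]
    - [0, 0, 0, 0]
    - [0, 0, 0, 0]
    - [0, 0, 0, 0]
    - [0, 0, 0, 0]
    - [0, 0, 0, 0]
  claw: -1
  newtons: 20

```text
time: 27.5
ee_pos: [0.4881, 0.1097, 0.0155]
eef_rot: [0.848, 0.53, 0.0, -0.0]
ft_force: [0.7, -0.5, -0.2]
width: 0.031
```

Run:
```python
from w import *
go(.553,-.102,.2,-26)
im=cv2.imread('pics/t7.png')[:,:,::-1].copy(); c=imaging.get_calibration('top')
h=cv2.cvtColor(im,cv2.COLOR_RGB2HSV); m=cv2.inRange(h,(5,50,60),(25,255,255)); n,l,st,ce=cv2.connectedComponentsWithStats(m)
i=l[222,345]; cn=max(cv2.findContours((l==i).astype(np.uint8),0,1)[0],key=len); print(st[i],cv2.minAreaRect((plane(c,cn[:,0],.01)[:,:2]*1000).astype(np.float32)))
f=np.load('w5.npz'); im=f['im']; c={k:f[k] for k in ['camera_matrix','R','t']}; c['k1']=float(f['k1'])
print('wrist corners->',plane(c,[[199,139],[330,94],[364,218],[246,254]],.01)[:,:2].mean(0))
```

```text
t 27.5 pos [0.4881 0.1097 0.0155] jaw -26.0 w 0.031 F [ 0.71 -0.46 -0.19] q [-0.64  0.3   0.37  2.01 -0.14  0.85 -0.65] tilt 0.0
DELTA [-0.1618  0.1512 -0.1845] roll -0.0 or 3.141
[  212   145   167   275 22583] ((415.87286376953125, -5.567413330078125), (725.498779296875, 404.73345947265625), 12.955692291259766)
wrist corners-> [ 0.55605561 -0.10312158]
```

Call:
move_arm:
  series:
    - [0, 0, -0.006, 0]
    - [0, 0, -0.02, 0]
    - [0, 0, -0.045, 0]
    - [0, 0, -0.075, 0]
    - [0, 0, -0.11, 0]
    - [0, 0, -0.14, 0]
    - [-0.005, 0.005, -0.165, 0]
    - [-0.015, 0.014, -0.179, 0]
    - [-0.032, 0.03, -0.184, 0]
    - [-0.052, 0.049, -0.184, 0]
    - [-0.074, 0.07, -0.184, 0]
    - [-0.096, 0.09, -0.184, 0]
    - [-0.118, 0.111, -0.184, 0]
    - [-0.138, 0.13, -0.184, 0]
    - [-0.152, 0.143, -0.184, 0]
    - [-0.16, 0.15, -0.184, 0]
    - [-0.162, 0.152, -0.184, 0]
    - [-0.162, 0.152, -0.184, 0]
    - [-0.162, 0.152, -0.184, 0]

```text
time: 29.4
ee_pos: [0.5535, -0.1014, 0.1995]
eef_rot: [0.848, 0.53, 0.0, -0.0]
ft_force: [0.0, -0.4, -1.4]
width: 0.0296
```

Run:
```python
from w import *
go(.5545,-.1025,.0175)
im,d,c=shot('w8')
```

```text
t 29.4 pos [ 0.5535 -0.1014  0.1995] jaw -25.9 w 0.0296 F [ 0.05 -0.38 -1.36] q [-0.4   0.22  0.58  1.69 -0.13  1.27 -0.24] tilt 0.04
DELTA [-0.0006  0.0014  0.182 ] roll 0 or 0.0
```

View pics/w8.png

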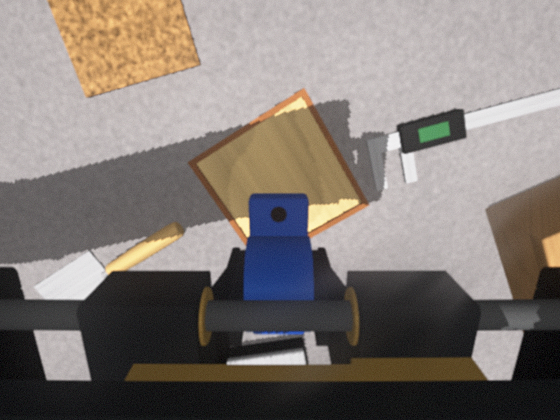

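The wrist view shows the block upright in the grip and the empty tray at about (280,175). Lowering.

Call:
move_arm:
  series:
    - [0, 0.001, 0.01, 0]
    - [0, 0.001, 0.03, 0]
    - [0, 0.001, 0.06, 0]
    - [0, 0.001, 0.09, 0]
    - [0, 0.001, 0.12, 0]
    - [0, 0.001, 0.145, 0]
    - [0, 0.001, 0.163, 0]
    - [0, 0.001, 0.174, 0]
    - [0, 0.001, 0.18, 0]
    - [0, 0.001, 0.1825, 0]
    - [0, 0.001, 0.183, 0]
    - [0, 0.001, 0.183, 0]

```text
time: 30.65
ee_pos: [0.555, -0.103, 0.0172]
eef_rot: [0.848, 0.53, 0.001, 0.0]
ft_force: [0.6, -0.2, -1.0]
width: 0.0298
```

Call:
move_arm:
  series:
    - [0, 0, 0, 0]
    - [0, 0, 0, 0]
    - [0, 0, 0, 0]
    - [0, 0, 0, 0]
    - [0, 0, 0, 0]
    - [0, 0, 0, 0]
  claw: 1

```text
time: 31.25
ee_pos: [0.5545, -0.103, 0.0165]
eef_rot: [0.848, 0.53, 0.0, -0.0]
ft_force: [-0.0, 1.0, 0.1]
width: 0.0701
```

Call:
move_arm:
  series:
    - [0, 0, -0.006, 0]
    - [0, 0, -0.02, 0]
    - [0, 0, -0.045, 0]
    - [0, 0, -0.08, 0]
    - [0, 0, -0.115, 0]
    - [0.005, -0.002, -0.15, 0]
    - [0.02, -0.01, -0.175, 0]
    - [0.045, -0.022, -0.19, 0]
    - [0.075, -0.037, -0.2, 0]
    - [0.11, -0.055, -0.2, 0]
    - [0.145, -0.072, -0.2, 0]
    - [0.175, -0.087, -0.2, 0]
    - [0.195, -0.097, -0.2, 0]
    - [0.2, -0.1, -0.2, 0]
    - [0.2, -0.1, -0.2, 0]
    - [0.2, -0.1, -0.2, 0]

```text
time: 32.85
ee_pos: [0.5526, 0.1188, 0.2171]
eef_rot: [0.849, 0.529, 0.0, 0.0]
ft_force: [0.8, -2.0, -0.5]
width: 0.0871
```

Run:
```python
from w import *
s=read_state(); print(s['time'],s['ee_pos'],s['ft_force'])
for nm in ['top','side']:
    im,d=imaging.camera(nm); cv2.imwrite(f'pics/{nm}9.png',im[:,:,::-1]); c=imaging.get_calibration(nm)
    m=blue(im);n,l,st,ce=cv2.connectedComponentsWithStats(m)
    for i in range(1,n):
        if st[i,4]<60 or nm=='side': continue
        ys,xs=np.where((l==i)&(d>0.02)); P,z=pts(c,np.c_[xs,ys],d); zt=np.percentile(P[:,2],96)
        T=P[P[:,2]>zt-.008]
        print(ce[i].round(1),'ztop',zt.round(4),cv2.minAreaRect((P[:,:2]*1000).astype(np.float32)),'circtop',cv2.minEnclosingCircle((T[:,:2]*1000).astype(np.float32)))
```

```text
32.85 [0.55260617 0.11876373 0.21707338] [ 0.82479002 -2.04632143 -0.53307833]
[345.  219.2] ztop 0.0519 ((553.6154174804688, -102.93653869628906), (78.16010284423828, 31.951457977294922), 63.360382080078125) circtop ((551.6676025390625, -102.61132049560547), 22.473121643066406)
[171.1 233. ] ztop 0.0792 ((502.93438720703125, 365.5986633300781), (50.040714263916016, 60.59449005126953), 3.825188636779785) circtop ((504.276611328125, 360.9090576171875), 25.799419403076172)
[435.2 266.3] ztop 0.0796 ((423.51104736328125, -328.1432189941406), (50.8372917175293, 52.821380615234375), 75.64112854003906) circtop ((423.2442932128906, -328.6068115234375), 34.33314514160156)
```

View pics/top9.png

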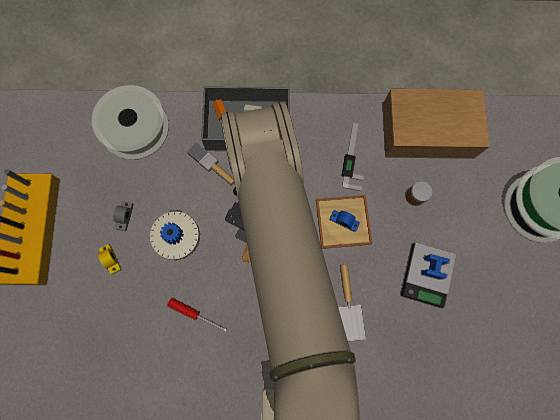

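View pics/side9.png

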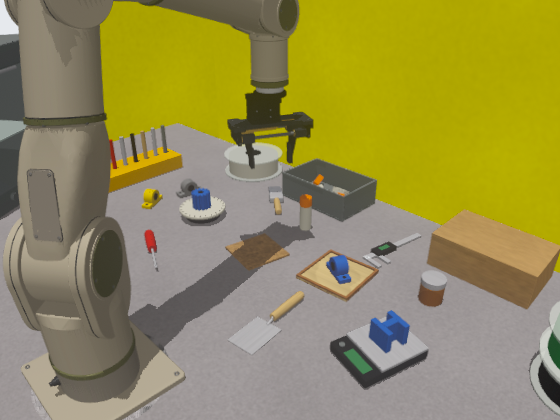

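Both views show all three parts upright on their new stations: gear on the disc (top 171,233), block in the tray (345,219) and coupler on the pan (435,266). The glue stick and jar are standing and the gripper is well clear. I'll let things settle briefly, then hand in.

Call:
move_arm:
  series:
    - [0, 0, 0, 0]
    - [0, 0, 0, 0]
    - [0, 0, 0, 0]
    - [0, 0, 0, 0]
    - [0, 0, 0, 0]

```text
time: 33.45
ee_pos: [0.5524, 0.1206, 0.2165]
eef_rot: [0.848, 0.53, 0.0, -0.0]
ft_force: [-0.6, -0.0, -0.0]
width: 0.0866
```

Run:
```python
from h import *
s=read_state(); print(s['time'],s['ft_force'],abs(s['joint_vel']).max())
print(r.close_job())
```

```text
33.45 [-0.60771443 -0.03190988 -0.0240709 ] 0.0014164645859210782
the job is handed in; nothing more can be done
None
```

I parked the bearing block on the cork mat and let go. Then I moved the gear to the turntable, the coupler to the scale and the block from the mat to the tray. I handed the job in at 33.5 s, and the hand-in reported no verdict.

In the last top view each part is upright at the right height, and these are its distances from its station's middle:

| Part | Station | Distance from middle |
|---|---|---|
| Gear | Turntable | about 3 mm |
| Block | Tray | about 1–3 mm |
| Coupler | Scale | about 1–2 mm |

The glue stick and jar are still standing, and the gripper was open, clear and still at hand-in. No check failed. The top and wrist cameras differed by 2–3 mm on station centres, which is well inside the 15 mm tolerance, so I aimed between them. One late attempt to re-measure the tray by colour merged it with the robot arm and was thrown out. I used the earlier tray reading and the wrist view instead.

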